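Eject one cassette from the dispenser and push it up to the stop

ROBOT

A 6-joint arm with a two-finger parallel gripper is mounted at the origin on a cart in front of the work surface, level with it; the furniture and walls round the work are solid. World frame = base frame: x ahead of the robot, y to its left, z up, the work surface at z = 0. Lengths are in mm, angles in degrees, forces in N, time in s.
With the tool pointing down it reaches from about 350 to 850 mm from the base axis. Payload 8.1 kg.
Tool frame: the origin (TCP) lies at the very end of the fingers, on their centre line; the grasp point (between the pads) lies 19 mm behind it; z points along the fingers, y is the line along which they close (so a half turn about z gives the same grasp; the last joint's range is limited). The gripper opens to 85 mm and grips with 20 to 120 N. Pads are 22 mm wide; open, the fingers measure 114 mm over their backs; the gripper's body (76 mm by 85 mm) begins 54 mm behind the grasp point. The pads swing forward as they close: fully open they stand 13 mm farther back than shut.
Start: joints at [-77.773, 7.471, 85.268, -0, 87.261, -4.893], TCP at [176.644, -573.413, 231.292] pointing down, gripper open.
Joint ranges: [-169.43, 169.43], [-51.17, 129.36], [1.28, 143.12], [-76.62, 256.62], [0, 156.53], [-152.29, 152.29]. Speed limits (degrees/s): [136.94, 136.94, 159.86, 180, 180, 180].

INTERFACE

Orientations are given as [roll, pitch, yaw] about the fixed x, y, z axes, in that order (R = Rz(yaw) Ry(pitch) Rx(roll)).
In Python, from bench import sense, eyes, job, models gives the robot as it stands. The module is installed in compiled form; this text tells all that it offers.
- The arm moves only by the tool apply_moves, never from a script. Its argument "rows" is a list of rows, each a list of 6 numbers: the shift along the tool's x, y, z in mm, then the turn, a rotation vector about the tool's x, y, z in rad. In form: [[dx, dy, dz, rx, ry, rz], ...]. A call has exactly 5 rows; each row shifts and turns the commanded pose from where the row before left it, along the tool's axes as they then stand; what a row does not reach is not made up. A row lasts 1/8 s, in which the tool goes at most 62.5 mm and 10.7 degrees, less where a joint would pass 70% of its speed; a pose out of reach is approached as far as the arm can. A call is refused whole if a number of a shift passes 62.5 or a number of a turn 0.188, either way. A call with a gripper value outside its range is refused whole. "fingers" is the finger opening in mm, from 0 to 85.4, set as the call begins (left out, the last holds). The fingers move at their own pace and stop on an object; "grip_force" is the grip in N (left out, the last holds). Time passes only in rows, so rows that do not move let the fingers close, or fill a call up. It gives the time, the measured TCP pose, the force, the opening and the grip force at its end, in the units of the state.
- sense(): the state, without advancing time (a new reading comes with each control period).
- eyes.snapshot(name): name is "scene" or "top" or "wrist"; returns (picture, depth): 384x512x3 uint8, red, green, blue; 384x512 float32, mm along the optical axis (not along the pixel's ray), 0 where there is no reading.
- eyes.get_calibration(name): a dict with "intrinsics" (3x3 intrinsics, pixels), "R" (3x3) and "t" (3): a world point X has camera coordinates R X + t; the wrist camera has in their place "mount" (4x4, takes a point from camera to tool coordinates, whose origin is the TCP and whose axes are the flange's). Camera axes: x right, y down, z forward; pixel columns grow to the right and rows downward; lengths in mm; the calibration is good to about 2 mm. A picture is of the moment at which its call begins: read the wrist's pose just before it. get_calibration takes no time and is no camera call.
- job.hand_in(): hands the job in; it is judged then, once.
Trained networks look in the newest picture that a camera, given by its name, has taken for a name from the list of things; names that differ only in an ending like _2 or _b are one class to them, and where a whole thing is asked for, a point or a joint stands for the part that bears it (a point fixed in the world has none). Each returns a list of dicts, best first, with "confidence" (0 to 1); they miss things now and then, are a little off and sometimes report something else, mostly with a low value. They report only what shows in the picture. A call takes as long as a camera call.
- models.boxes_of(name, camera): "xyz" ([x, y, z] in mm, in world coordinates, good to about 4 mm: the middle of the surface that is visible of it).
- models.cut_out(name, camera): "pixels" (384x512 bool, what is visible of it).
- models.place_of(name, camera): "xyz" ([x, y, z] in mm, in world coordinates, good to about 4 mm: a listed point, or the origin of a listed thing).
The state is a dict: "time": time; "joint_pos": joint angles; "qd": joint speeds; "joint_efforts": joint torques, N m; "tool_pos": TCP position; "tcp_rot": TCP orientation; "ft_force": force on the tool from outside, world axes, zero at the start; "wrist_torque": the same for the moment, N m; "finger_gap": finger opening in mm; "grip_force": force on a finger pad.
Only numpy, scipy, OpenCV 4.12 (cv2) and the standard library are available. Lean on these libraries where they do the work, as an engineer would, in place of code of your own. Each camera call takes 0.05 s, during which the arm holds its last target. There are 200 camera calls.

TASK

Press the plunger of the cassette dispenser all the way down once, so that a single cassette slides out, and let the plunger come up again. Then push that cassette sideways along the bench with the fingertips, without picking it up, until its short end rests squarely against the low aluminium stop bar. Leave the other cassettes in the magazine and do not shift the slide mailer, the specimen pot or the dropper bottle that stand beside it.

Things in the scene. Friction and masses are not known exactly. Their poses are not given: they have to be found in the camera images.
- dispenser: Fixed cassette dispenser: open-topped aluminium magazine (44 mm high) before a grey housing (42 mm high); 97 mm deep (x), 51 wide (y), flanges 73. Origin on the bench under the middle of its front face; x points into it, so cassettes leave in -x, by a slot at the foot of the front. It holds 4 cassettes lying flat on the bench; each full press slides the lowest out, and on release the stack drops by one.
- plunger_top (a point): Centre of the top of the plunger's cap: black, round, nearly flat, 34 mm in diameter, on a steel stem on the dispenser's housing, 67 mm behind the front face. Its top is 80 mm above the bench when up and goes straight down when pressed; it drives a 26 mm wide, 5 mm high pusher out through the slot, 2 mm for each mm. The point moves with it.
- plunger (a joint): How far the plunger is pressed down, in m: 0 up, 0.025 fully down (stop). A spring lifts it again, drawing the pusher back: about 4 N to start and 9 N fully down, plus up to 3 N for the cassette. Press it all the way (beyond 0.022).
- cassette_0_center (a point): Centre of the lowest cassette, the one ejected: loose, flat, white, 28 mm (x) by 40 mm (y), 6 mm thick, 12 g; centre 3 mm above the bench. At the start 19 mm behind the front face, in the foot of the magazine, its y along the dispenser's y. After a full press it lies flat, centre 26 to 32 mm in front of the front face, long side parallel to that face.
- cassette_1_center (a point): Centre of the second cassette of the stack, of the same kind as the lowest; it must stay in the magazine (it drops by 6 mm when the lowest one has gone).
- cassette_2_center (a point): Centre of the third cassette of the stack, of the same kind as the lowest; it must stay in the magazine (it drops by 6 mm when the lowest one has gone).
- cassette_3_center (a point): Centre of the top cassette of the stack, of the same kind as the lowest; it must stay in the magazine (it drops by 6 mm when the lowest one has gone).
- stop_bar: Stop bar: a low aluminium strip with two screws, fixed to the bench left or right of the place where the cassette comes out; 80 mm long (x), 12 wide (y), 12 high. Origin at the centre of its underside, on the bench. Its x lies within 0.1 rad of the dispenser's x, so one long face, 6 mm from its middle line, looks towards the ejected cassette.
- mailer_center (a point): Centre of a loose closed slide mailer (flat plastic box, 30 x 82 mm, 15 mm high) lying on the side opposite to the stop bar. A bystander.
- pot_center (a point): Centre, half-way up, of a loose specimen pot with a screw lid, 49 mm in diameter, 65 mm high, standing to the left of the dispenser's housing. A bystander.
- dropper_center (a point): Centre, half-way up, of a loose brown dropper bottle, 28 mm in diameter, 100 mm high, standing to the right of the dispenser's housing. A bystander.
- stack_cassette_0: The same lowest cassette: its origin is the centre of its underside, axes as for its centre point.

How it is judged (in metres and radians):
On the way, in this order (a step that is already met when the one before it is completed fails the run):
1. the plunger is pressed all the way down (value of joint plunger above 0.022 m), for 0.02 s.
2. the plunger is up again and the lowest cassette lies on the bench in front of the dispenser (value of joint plunger below 0.003 m and x of cassette_0_center in the frame of dispenser below -0.016 m and height (world z) of cassette_0_center below 0.007 m), for 0.1 s.
At the end, for the whole second after the job is handed in: The ejected cassette lies flat and still on the bench, its short end against the long face of the stop bar (gap under 5 mm, square to it within 0.25 rad, its centre within the bar's length); the plunger is up and the other three cassettes are still in the magazine (y of cassette_0_center in the frame of stop_bar between -0.031 and 0.031 m and x of cassette_0_center in the frame of stop_bar between -0.04 and 0.04 m and angle between the y axis of cassette_0_center and the y axis of stop_bar, either way round below 0.25 rad and height (world z) of cassette_0_center between 0 and 0.007 m and angle between cassette_0_center's own z axis and vertical below 0.15 rad and linear speed of stack_cassette_0 below 0.01 m/s and value of joint plunger below 0.003 m and distance of each of cassette_1_center, cassette_2_center, cassette_3_center from where it was at the start of the episode below 0.013 m); the robot touches nothing.
It fails at once if the cassette is lifted or carried (height (world z) of cassette_0_center above 0.014 m).
It fails at once if a second cassette is ejected or taken from the magazine (distance of any of cassette_1_center, cassette_2_center, cassette_3_center from where it was at the start of the episode above 0.013 m).
It fails at once if the slide mailer, the pot or the dropper bottle is shifted (distance of any of mailer_center, pot_center, dropper_center from where it was at the start of the episode above 0.015 m).
It also fails if it takes over 40 s, if anything falls off the work surface, if the arm or the gripper's body presses on something with over 40 N, if the wrist force passes 120 N, or if a joint passes its speed limit or range.

## Working session

There is one attempt and no reset: what is moved stays moved. The work goes in short steps, Python scripts to look and compute and a tool call to move; the robot and the scene stay as the last step left them, time stands still between calls to the robot, and variables do not carry over. Pictures are saved under pics/ and viewed, at most 10 in all, crops included, and the job is handed in when it is done.

Besides the shell and the picture viewer there is one more tool, called after "Emit:" as name(argument=value, ...), one argument or row to a line, values as JSON. apply_moves: Moves the arm, as the interface text tells. Its arguments: {"type":"object","properties":{"rows":{"type":"array"},"fingers":{"type":"number"},"grip_force":{"type":"number"}},"required":["rows"]}

```bash
mkdir -p pics; cat > h.py <<'E'
import numpy as np, cv2
from bench import sense, eyes, job, models
def snap(c,f=None):
    p,d=eyes.snapshot(c)
    if f: cv2.imwrite('pics/'+f,p[:,:,::-1])
    return p,d
def cloud(c,d):
    k=eyes.get_calibration(c);K=np.array(k['intrinsics'])
    v,u=np.mgrid[:384,:512]
    X=np.stack([(u-K[0,2])/K[0,0]*d,(v-K[1,2])/K[1,1]*d,d],-1)
    return (X-np.array(k['t']))@np.array(k['R'])
E
python3 - <<'E'
from h import *
s=sense();print(s['time'],s['tool_pos'],s['tcp_rot'],s['ft_force'])
p,d=snap('top','top1.png')
W=cloud('top',d);np.save('top1.npy',W)
for n in ['dispenser','plunger_top','cassette_3_center','stop_bar','mailer_center','pot_center','dropper_center']:
    print(n,[(np.round(r['xyz'],1),round(r['confidence'],2)) for r in models.place_of(n,'top')[:2]])
for n in ['stop_bar','dispenser','mailer_center']:
    r=models.cut_out(n,'top')
    if r:
        m=r[0]['pixels'];v,u=np.nonzero(m);q=W[m];print(n,len(v),np.mean(u),np.mean(v))
        q=q[np.isfinite(q).all(1)]
        print(cv2.minAreaRect(q[:,:2].astype(np.float32)),np.median(q,0))
E
```

```text
0.0 [ 176.55169719 -572.8682764   230.24376811] [-1.79895289e+02 -7.67740955e-03  1.71221205e+01] [-0.30783902 -1.19023582  0.19193457]
dispenser [(array([ 4.60e+02, -2.09e+02,  3.00e-01]), 0.67)]
plunger_top [(array([ 527.7, -221.3,   80.7]), 0.52)]
cassette_3_center [(array([ 480.6, -215.1,   21.9]), 0.63)]
stop_bar [(array([466.2, -91.4,   2. ]), 0.56)]
mailer_center [(array([ 399.2, -317.6,    9. ]), 0.72)]
pot_center [(array([ 542. , -123.8,   32.9]), 0.93)]
dropper_center [(array([ 504.9, -314.9,   52.8]), 0.7)]
stop_bar 302 199.841059602649 216.2682119205298
((468.2345886230469, -88.53443145751953), (15.821789741516113, 78.7613525390625), 76.25995635986328) [467.18855215 -90.30817938  10.89920878]
dispenser 1250 270.8304 187.3384
((466.2783203125, -206.58969116210938), (72.71490478515625, 188.73989868164062), 74.2880630493164) [ 520.35452864 -222.65248317   41.37279952]
mailer_center 776 321.3943298969072 257.2139175257732
((377.85809326171875, -295.01983642578125), (72.80863189697266, 142.32582092285156), 35.92197036743164) [ 396.40640198 -319.46890767   14.63172428]
```

View pics/top1.png

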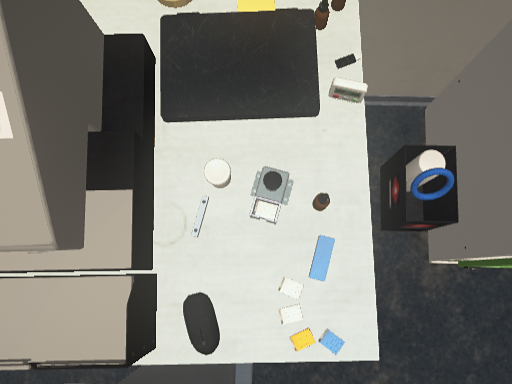

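The picture shows the dispenser at about (270,190), the stop bar at (200,216) to its left, the pot at (217,173), the bottle at (321,201) and the mailer at (321,257). I'll turn by 30° to line up with the dispenser's x and move above it for a closer look.

Emit:
apply_moves(
  rows=[
    [0,0,0,0,0,0.175],
    [0,0,0,0,0,0.175],
    [10,-20,0,0,0,0.175],
    [20,-45,0,0,0,0],
    [20,-45,0,0,0,0],
  ],
  fingers=0,
)

```text
time: 1.18
tool_pos: [247.3, -474.3, 231.3]
tcp_rot: [180.0, -0.0, -13.0]
ft_force: [-0.1, -0.6, 0.7]
finger_gap: -0.0
grip_force: 0.0
```

Emit:
apply_moves(
  rows=[
    [26,-55,0,0,0,0],
    [26,-55,0,0,0,0],
    [26,-55,0,0,0,0],
    [26,-55,0,0,0,0],
    [26,-55,0,0,0,0],
  ],
)

```text
time: 1.8
tool_pos: [436.2, -234.8, 231.7]
tcp_rot: [180.0, -0.1, -13.0]
ft_force: [0.9, 0.7, -0.3]
finger_gap: -0.2
grip_force: 0.0
```

```bash
cat >> h.py <<'E'
from scipy.spatial.transform import Rotation as Ro
def wcloud(d,s):
    k=eyes.get_calibration('wrist');K=np.array(k['intrinsics']);M=np.array(k['mount'])
    v,u=np.mgrid[:384,:512]
    X=np.stack([(u-K[0,2])/K[0,0]*d,(v-K[1,2])/K[1,1]*d,d],-1)
    X=X@M[:3,:3].T+M[:3,3]
    R=Ro.from_euler('xyz',s['tcp_rot'],degrees=True).as_matrix()
    return X@R.T+np.array(s['tool_pos'])
def rect(q): 
    r=cv2.minAreaRect(q[:,:2].astype(np.float32)); return np.round(cv2.boxPoints(r),1).tolist(),np.round(r[1],1),round(r[2],1)
E
python3 - <<'E'
from h import *
s=sense();print(s['time'],s['tool_pos'],s['tcp_rot'],s['ft_force'],s['finger_gap'])
p,d=snap('wrist','w1.png');W=wcloud(d,s);np.save('w1.npy',W)
print(eyes.get_calibration('wrist')['mount'])
for n in ['dispenser','plunger_top','cassette_3_center','stop_bar']:
    print(n,[(np.round(r['xyz'],1),round(r['confidence'],2)) for r in models.place_of(n,'wrist')[:2]])
for n in ['stop_bar','dispenser','plunger_top']:
    r=models.cut_out(n,'wrist')
    if r:
        m=cv2.erode(r[0]['pixels'].astype(np.uint8),np.ones((3,3)))>0
        q=W[m&(d>0)];print(n,len(q),np.median(q,0))
        z=q[:,2];q=q[abs(z-{'stop_bar':12,'dispenser':42,'plunger_top':80}[n])<4]
        if len(q)>9: print(rect(q),q.mean(0))
E
```

```text
1.8 [ 436.22473183 -234.7578656   231.7098051 ] [ 1.79974105e+02 -5.85023154e-02 -1.29703408e+01] [ 0.9447613   0.65827209 -0.25276403] -0.1787606557591129
[[-5.73325317e-04 -9.61267808e-01 -2.75615443e-01  6.97766535e+01]
 [ 9.99999836e-01 -5.50530950e-04 -1.60069197e-04 -4.62193193e-01]
 [ 2.13453465e-06 -2.75615489e-01  9.61267966e-01 -1.42418606e+02]
 [ 0.00000000e+00  0.00000000e+00  0.00000000e+00  1.00000000e+00]]
dispenser [(array([466.6, -86.1,  -2.5]), 0.2)]
plunger_top [(array([ 523.6, -226.1,   79.8]), 0.73), (array([ 480.9, -210.5,   22.7]), 0.41)]
cassette_3_center [(array([ 479.3, -213.5,   22.2]), 0.72)]
stop_bar [(array([463.5, -86.7,   1.5]), 0.76), (array([ 481.8, -212. ,   23.9]), 0.42)]
stop_bar 827 [471.25122574 -91.00566013  11.55564248]
([[429.5, -86.30000305175781], [505.3999938964844, -105.19999694824219], [508.3999938964844, -93.0999984741211], [432.5, -74.0999984741211]], array([12.6, 78.2]), 76.0) [470.10728412 -90.40403804  11.65132711]
dispenser 4327 [ 522.68304801 -226.65946085   41.9915403 ]
([[457.5, -232.5], [549.5, -255.6999969482422], [561.7999877929688, -206.60000610351562], [469.8999938964844, -183.39999389648438]], array([50.6, 94.8]), 75.9) [ 518.98940416 -224.67131132   41.71874485]
plunger_top 1101 [ 527.60476572 -224.11638133   79.1754829 ]
([[509.3999938964844, -235.1999969482422], [539.4000244140625, -242.3000030517578], [546.4000244140625, -212.8000030517578], [516.2999877929688, -205.6999969482422]], array([30.3, 30.8]), 76.7) [ 527.62279609 -224.04968137   79.16442226]
```

View pics/w1.png

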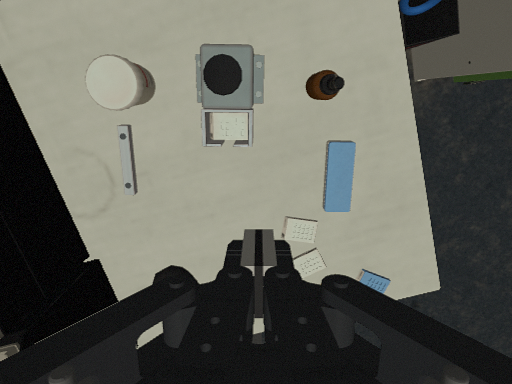

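The picture shows the dispenser at (226,95), the cap at (222,74), the bar at (127,160) and the mailer at (339,176). The front face is centred at about (463,-208) with the axis at -14°, and the cap is at (527.6,-224). The fitted bar agrees.

Emit:
apply_moves(
  rows=[
    [29,-11,0,0,0,0.019],
    [29,-11,0,0,0,0],
    [28,-11,40,0,0,0],
    [0,0,50,0,0,0],
    [0,0,41,0,0,0],
  ],
)

```text
time: 2.82
tool_pos: [525.5, -225.7, 98.1]
tcp_rot: [-180.0, 0.1, -14.2]
ft_force: [-0.7, -1.0, -1.0]
finger_gap: -0.0
grip_force: 0.0
```

Emit:
apply_moves(
  rows=[
    [0,0,8,0,0,0],
    [0,0,6,0,0,0],
    [0,0,3,0,0,0],
    [0,0,3,0,0,0],
    [0,0,3,0,0,0],
  ],
)

```text
time: 3.45
tool_pos: [527.4, -225.1, 78.5]
tcp_rot: [180.0, -0.1, -14.0]
ft_force: [0.2, -0.4, 5.2]
finger_gap: -0.3
grip_force: 2.4
```

Emit:
apply_moves(
  rows=[
    [0,0,5,0,0,0],
    [0,0,5,0,0,0],
    [0,0,5,0,0,0],
    [0,0,4,0,0,0],
    [0,0,1,0,0,0],
  ],
)

```text
time: 4.08
tool_pos: [527.5, -225.1, 58.6]
tcp_rot: [180.0, -0.1, -14.0]
ft_force: [-1.7, 0.8, 8.6]
finger_gap: -0.1
grip_force: 4.2
```

Emit:
apply_moves(
  rows=[
    [0,0,1,0,0,0],
    [0,0,1,0,0,0],
    [0,0,1,0,0,0],
    [0,0,0.5,0,0,0],
    [0,0,0,0,0,0],
  ],
)

```text
time: 4.7
tool_pos: [527.5, -225.2, 55.4]
tcp_rot: [180.0, -0.1, -14.0]
ft_force: [-2.1, 1.5, 8.3]
finger_gap: 0.1
grip_force: 4.2
```

Emit:
apply_moves(
  rows=[
    [0,0,0.5,0,0,0],
    [0,0,0.5,0,0,0],
    [0,0,0.3,0,0,0],
    [0,0,0,0,0,0],
    [0,0,0,0,0,0],
  ],
)

```text
time: 5.32
tool_pos: [527.6, -225.2, 54.7]
tcp_rot: [180.0, -0.1, -14.0]
ft_force: [-4.1, 1.4, 11.9]
finger_gap: 0.1
grip_force: 6.7
```

The stop was reached (force rising, tip at 54.7). I'll release and back off to look.

Emit:
apply_moves(
  rows=[
    [0,0,-8,0,0,0],
    [0,0,-10,0,0,0],
    [0,0,-15,0,0,0],
    [0,0,-35,0,0,0],
    [0,0,-50,0,0,0],
  ],
)

```text
time: 5.95
tool_pos: [525.0, -223.7, 169.9]
tcp_rot: [-179.9, 0.2, -14.0]
ft_force: [0.3, -0.9, 0.7]
finger_gap: 0.5
grip_force: 0.0
```

Emit:
apply_moves(
  rows=[
    [-40,15,-10,0,0,0],
    [-45,15,-10,0,0,0],
    [-45,15,0,0,0,0],
    [-25,0,0,0,0,0],
    [0,0,0,0,0,0],
  ],
)

```text
time: 6.58
tool_pos: [364.2, -230.5, 190.7]
tcp_rot: [180.0, -0.0, -14.1]
ft_force: [1.1, -1.6, -0.2]
finger_gap: 0.2
grip_force: 0.0
```

```bash
python3 - <<'E'
from h import *
s=sense();print(s['time'],s['tool_pos'],s['tcp_rot'])
p,d=snap('wrist','w2.png');W=wcloud(d,s)
for n in ['cassette_0_center']:
    print(n,[(np.round(r['xyz'],1),round(r['confidence'],2)) for r in models.place_of(n,'wrist')])
xd=np.array([.970,-.2436]);yd=np.array([.2436,.970]);o=np.array([462.7,-207.7])
for r in models.cut_out('cassette_0_center','wrist'):
    q=W[r['pixels']&(d>0)]; q=q[(q[:,2]>3)&(q[:,2]<9)]
    if len(q)>30:
        print(r['confidence'],len(q),rect(q)); e=(q[:,:2]-o)
        print('disp frame x',np.percentile(e@xd,[1,50,99]),'y',np.percentile(e@yd,[1,50,99]))
E
```

```text
6.575 [ 364.20502975 -230.48682616  190.74791166] [ 1.79994051e+02 -1.48533916e-02 -1.41192305e+01]
cassette_0_center []
0.6 1181 ([[416.0, -217.39999389648438], [442.6000061035156, -224.0], [452.0, -186.0], [425.29998779296875, -179.39999389648438]], array([39.1, 27.4]), 76.1)
disp frame x [-42.96356662 -28.71437099 -15.68586346] y [-20.35019219  -1.63289654  17.55672703]
```

View pics/w2.png

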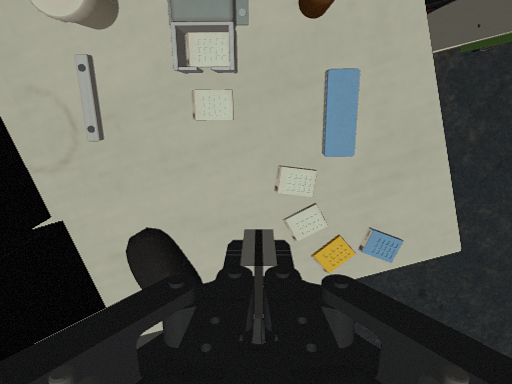

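The ejected cassette is at pixel (213,104), about x_d=-29 mm and square. The bar is at (88,97) and nothing else has moved. I'll come down beside the cassette's right end.

Emit:
apply_moves(
  rows=[
    [30,0,20,0,0,0],
    [31,0,30,0,0,0],
    [0,0,40,0,0,0],
    [0,0,40,0,0,0],
    [0,0,20,0,0,0],
  ],
)

```text
time: 7.35
tool_pos: [423.9, -244.2, 37.4]
tcp_rot: [-179.9, 0.2, -14.0]
ft_force: [0.5, 0.2, 0.4]
finger_gap: 0.2
grip_force: 0.0
```

Emit:
apply_moves(
  rows=[
    [0,0,15,0,0,0],
    [0,0,10,0,0,0],
    [0,0,6,0,0,0],
    [0,0,3,0,0,0],
    [0,0,0,0,0,0],
  ],
)

```text
time: 7.98
tool_pos: [424.7, -245.7, 6.9]
tcp_rot: [180.0, -0.0, -14.1]
ft_force: [0.8, -0.6, -0.8]
finger_gap: -0.0
grip_force: 0.0
```

Emit:
apply_moves(
  rows=[
    [-1.5,0,4,0,0,0],
    [0,-5,0,0,0,0],
    [0,-6,0,0,0,0],
    [0,-6,0,0,0,0],
    [0,-6,0,0,0,0],
  ],
)

```text
time: 8.6
tool_pos: [428.8, -222.3, 2.6]
tcp_rot: [180.0, -0.0, -14.0]
ft_force: [-0.5, -0.3, 0.7]
finger_gap: -0.0
grip_force: 0.1
```

Emit:
apply_moves(
  rows=[
    [0,-8,0,0,0,0],
    [0,-8,0,0,0,0],
    [0,-8,0,0,0,0],
    [0,-8,0,0,0,0],
    [0,-5,0,0,0,0],
  ],
)

```text
time: 9.22
tool_pos: [437.6, -186.4, 2.5]
tcp_rot: [-180.0, 0.0, -14.0]
ft_force: [-0.5, -0.1, -0.2]
finger_gap: 0.2
grip_force: 0.0
```

```bash
cat > look.py <<'E'
from h import *
import sys
xd=np.array([.970,-.2436]);yd=np.array([.2436,.970]);o=np.array([462.7,-207.7])
s=sense();e=np.array(s['tool_pos'][:2])-o;print(s['time'],s['tool_pos'],s['tcp_rot'][2],s['ft_force'],'tcp disp',e@xd,e@yd)
p,d=snap('scene',sys.argv[1]+'_s.png')
p,d=snap('top');W=cloud('top',d)
cv2.imwrite('pics/'+sys.argv[1]+'_t.png',cv2.resize(p[150:300,150:350,::-1],(800,600),interpolation=cv2.INTER_CUBIC))
E
python3 look.py a
```

```text
9.225 [ 437.6348924  -186.35112547    2.4764942 ] -14.029858135130423 [-0.46529582 -0.09862207 -0.17124671] tcp disp -29.51374020952318 14.602548080315184
```

View pics/a_s.png

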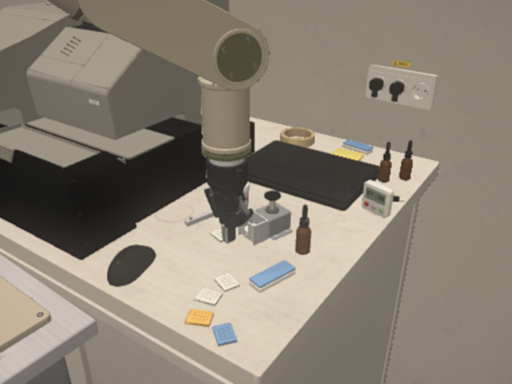

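The picture shows the cassette ahead of the fingers at (218,236), on its way to the bar at (200,217). I'll push on.

Emit:
apply_moves(
  rows=[
    [0,-7,0,0,0,0],
    [0,-7,0,0,0,0],
    [0,-7,0,0,0,0],
    [0,-7,0,0,0,0],
    [0,-5,0,0,0,0],
  ],
)

```text
time: 9.95
tool_pos: [445.7, -154.4, 2.5]
tcp_rot: [-180.0, 0.0, -14.0]
ft_force: [0.0, -0.2, -0.2]
finger_gap: 0.1
grip_force: 0.0
```

```bash
python3 look.py b; python3 - <<'E'
from h import *
s=sense();p,d=snap('wrist','w3.png')
E
```

```text
9.95 [ 445.67831751 -154.37623087    2.49935752] -14.031700715160389 [ 0.04182509 -0.22335856 -0.17637073] tcp disp -29.50070217423804 47.57757420356328
```

View pics/w3.png

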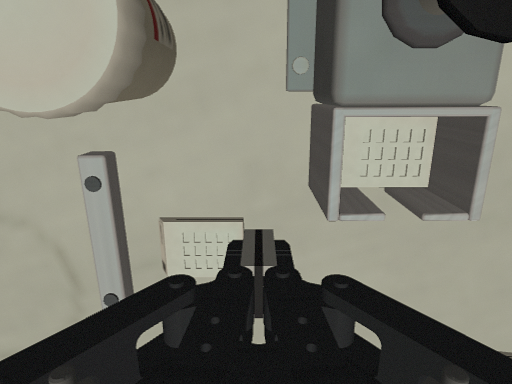

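The picture shows the cassette square against the fingers, with its left edge at column 163. The bar face is at column 127, about 16 mm away. I'll push 13 mm, then creep while watching the force.

Emit:
apply_moves(
  rows=[
    [0,-4,0,0,0,0],
    [0,-4,0,0,0,0],
    [0,-3,0,0,0,0],
    [0,-2,0,0,0,0],
    [0,0,0,0,0,0],
  ],
)

```text
time: 10.72
tool_pos: [448.7, -142.1, 2.5]
tcp_rot: [-180.0, 0.0, -14.0]
ft_force: [1.2, -0.7, -0.6]
finger_gap: 0.2
grip_force: 0.0
```

Emit:
apply_moves(
  rows=[
    [0,-0.5,0,0,0,0],
    [0,-0.5,0,0,0,0],
    [0,-0.5,0,0,0,0],
    [0,-0.5,0,0,0,0],
    [0,0,0,0,0,0],
  ],
)

```text
time: 11.35
tool_pos: [449.2, -140.3, 2.5]
tcp_rot: [-180.0, 0.0, -14.0]
ft_force: [1.0, -0.4, -0.0]
finger_gap: -0.1
grip_force: 0.0
```

```bash
python3 - <<'E'
from h import *
s=sense();print(s['tool_pos'],s['ft_force']);p,d=snap('wrist','w4.png')
E
```

```text
[ 449.17347016 -140.32625655    2.46969809] [ 1.02968364 -0.4072848  -0.04004689]
```

View pics/w4.png

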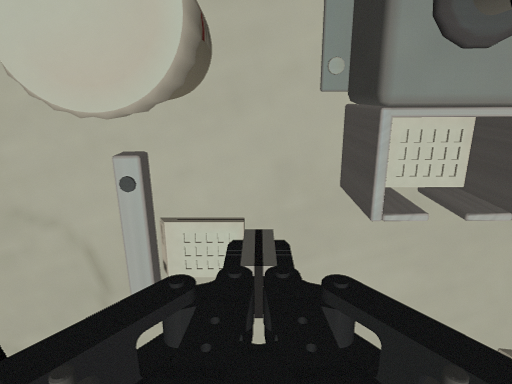

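The gap is now about 3 mm (bar edge at column 156, cassette at 163). I'll keep creeping.

Emit:
apply_moves(
  rows=[
    [0,-0.6,0,0,0,0],
    [0,-0.6,0,0,0,0],
    [0,-0.6,0,0,0,0],
    [0,-0.6,0,0,0,0],
    [0,0,0,0,0,0],
  ],
)

```text
time: 12.02
tool_pos: [449.9, -138.3, 2.6]
tcp_rot: [180.0, -0.0, -14.0]
ft_force: [-0.2, -1.3, 1.1]
finger_gap: -0.2
grip_force: 1.2
```

Emit:
apply_moves(
  rows=[
    [0,-0.4,0,0,0,0],
    [0,-0.3,0,0,0,0],
    [0,-0.3,0,0,0,0],
    [0,0,0,0,0,0],
    [0,0,0,0,0,0],
  ],
)

```text
time: 12.65
tool_pos: [450.1, -138.1, 2.7]
tcp_rot: [179.9, -0.0, -14.1]
ft_force: [-1.1, -8.4, -0.5]
finger_gap: 0.1
grip_force: 3.7
```

Contact with the bar: -8.4 N along y. I'll back straight off, rise and check.

Emit:
apply_moves(
  rows=[
    [0,1,0,0,0,0],
    [0,5,0,0,0,0],
    [0,12,0,0,0,0],
    [0,10,0,0,0,0],
    [0,0,-30,0,0,0],
  ],
)

```text
time: 13.28
tool_pos: [440.7, -164.2, 30.5]
tcp_rot: [-179.9, 0.3, -14.1]
ft_force: [0.2, -0.3, -0.2]
finger_gap: 0.1
grip_force: 0.0
```

Emit:
apply_moves(
  rows=[
    [0,0,-45,0,0,0],
    [-20,0,-50,0,0,0],
    [-30,0,-40,0,0,0],
    [-30,0,0,0,0,0],
    [0,0,0,0,0,0],
  ],
)

```text
time: 13.9
tool_pos: [364.8, -145.1, 168.0]
tcp_rot: [180.0, -0.1, -14.1]
ft_force: [-0.0, -0.0, -0.6]
finger_gap: -0.1
grip_force: 0.0
```

```bash
python3 - <<'E'
from h import *
s=sense();print(s['time'],s['tool_pos'],s['ft_force']);p,d=snap('wrist','w5.png');W=wcloud(d,s)
for n,z in [('cassette_0_center',6),('stop_bar',12)]:
  for r in models.cut_out(n,'wrist'):
    q=W[r['pixels']&(d>0)]; q=q[abs(q[:,2]-z)<3]
    if len(q)>30: print(n,r['confidence'],len(q),rect(q))
E
```

```text
13.9 [ 364.80133744 -145.09725526  167.96467379] [-0.03121656 -0.0014811  -0.58203057]
cassette_0_center 0.71 1433 ([[438.29998779296875, -128.8000030517578], [465.3999938964844, -135.5], [474.8999938964844, -97.5999984741211], [447.79998779296875, -90.80000305175781]], array([39.2, 27.9]), 75.9)
stop_bar 0.56 1363 ([[428.6000061035156, -85.5], [505.1000061035156, -104.0], [508.0, -91.9000015258789], [431.6000061035156, -73.30000305175781]], array([12.5, 78.7]), 76.3)
```

View pics/w5.png

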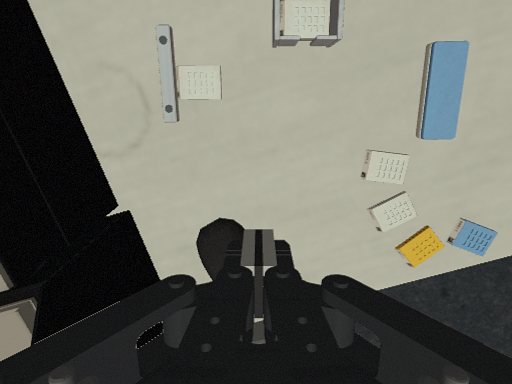

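The cassette at (200,83) lies square against the bar at (166,75), with a gap under 1 mm, and the arm is clear.

```bash
python3 -c "
from h import *
print(job.hand_in())"
```

```text
the job is handed in; nothing more can be done
None
```

The job is handed in: the plunger was pressed fully once and released, and the single ejected cassette lies square against the stop bar, with a measured gap under 1 mm; the hand-in returned no verdict.

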